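Draw the corrector sphere's carriage out to the cursor

ROBOT

A 6-joint arm with a two-finger parallel gripper is mounted at the origin on the work surface. World frame = base frame: x ahead of the robot, y to its left, z up, the work surface at z = 0. Lengths are in m, angles in rad, forces in N, time in s.
With the tool pointing down it reaches from about 0.3 to 0.875 m from the base axis. Payload 6.4 kg.
Tool frame: the origin (TCP) lies at the very end of the fingers, on their centre line; the grasp point (between the pads) lies 19 mm behind it; z points along the fingers, y is the direction in which the jaws open and shut (so a half turn about z gives the same grasp; the last joint's range is limited). The gripper opens to 88 mm and grips with 3 to 60 N. Pads are 18 mm wide; open, the fingers measure 123 mm over their backs; the gripper's body (75 mm by 187 mm) begins 45 mm behind the grasp point.
Start: joints at [-1.411, 0.181, 1.607, -0, 1.354, -0.206], TCP at [0.206, -0.537, 0.239] pointing down, gripper open.
Joint ranges: [-2.99, 2.99], [-0.89, 2.07], [0.3, 2.58], [-1.14, 4.28], [0, 2.63], [-3.12, 3.12]. Speed limits (rad/s): [2.57, 2.57, 3.01, 3.14, 3.14, 3.14].

INTERFACE

Orientations are given as a 3x3 rotation matrix whose columns are the frame's x, y, z axes.
In Python, from bench import arm gives the robot as it stands. The module is installed in compiled form; this text tells all that it offers.
- The arm moves only by the shell command python3 -m inch 'ROWS' [FORCE]. ROWS is JSON, a list of rows, each an object of numbers: "tx", "ty", "tz": the shift along the tool's x, y, z in m; "turn": the turn about the tool's z in degrees; "fingers": the closure, from -1 (fully open) to 1 (shut). A call has exactly 5 rows; each row is the pose to reach, as a shift and turn from the pose measured when the call began, along the tool's axes at that moment; what a row does not reach only later rows make up. A row lasts 1/8 s, in which the tool goes at most 62.5 mm and 10.7 degrees, less where a joint would pass 70% of its speed; a pose out of reach is approached as far as the arm can. A call with a gripper value outside its range is refused whole. The fingers move at their own pace and stop on an object; FORCE is the grip in N (left out, the last holds). Time passes only in rows, so rows that repeat a pose let the fingers close, or fill a call up. It gives the time, the measured TCP pose, the force and the opening at its end, in the units of the state.
- arm.state(): the state, without advancing time (a new reading comes with each control period).
- arm.grab_frame(name): name is "side" or "top"; returns the picture (400x640x3 uint8, red, green, blue); there is no depth.
- arm.camera_model(name): a dict with "mtx" (3x3 intrinsics, pixels), "rvec" (rotation vector, rad) and "tvec" (3), from world to camera coordinates, as OpenCV has them. Camera axes: x right, y down, z forward; pixel columns grow to the right and rows downward; lengths in m; the calibration is good to about 2 mm. A picture is of the moment at which its call begins. camera_model takes no time and is no camera call.
- arm.finish_job(): hands the job in, once; it reports no verdict.
Trained networks look in the newest picture that a camera, given by its name, has taken for a name from the list of things; names that differ only in an ending like _2 or _b are one class to them, and where a whole thing is asked for, a point or a joint stands for the part that bears it (a point fixed in the world has none). Each returns a list of dicts, best first, with "p" (0 to 1); they miss things now and then, are a little off and sometimes report something else, mostly with a low value. They report only what shows in the picture. A call takes as long as a camera call. They do not tell look-alikes from the thing itself.
- arm.silhouettes(thing, camera): "region" (400x640 bool, what is visible of it) and "uv" ([column, row] in pixels, amid what is visible of it).
The state is a dict: "time": time; "joint_positions": joint angles; "dq": joint speeds; "effort": joint torques, N m; "position": TCP position; "ee_rot": TCP orientation; "force": force on the tool from outside, world axes, zero at the start; "ft_torque": the same for the moment, N m; "finger_gap": opening from 0.0 (shut) to 1.0 (fully open).
Only numpy, scipy, OpenCV 4.12 (cv2) and the standard library are available. Lean on these libraries where they do the work, as an engineer would, in place of code of your own. Each camera call takes 0.05 s, during which the arm holds its last target. There are 200 camera calls.

TASK

Hook a fingertip behind the brass lip of the grey carriage and draw the carriage out along its rail, away from the compass turntable, until its white pointer stands level with the middle of the blue cursor on the scale, then leave it there. Let the red iron sphere ride along in its cup without touching it, and leave the cursor and the other things on the bench where they are.

Things in the scene. Friction and masses are not known exactly. Their poses are not given: they have to be found in the camera images.
- rig: Fixed corrector rig: dark steel rail bed 355 x 100 mm, top 12 mm above the bench, with a compass turntable 184 mm across (bowl 62 mm high) at one end. Origin on the bench, mid bed width; +x along the rail to the turntable (its centre at x = 185 mm), -x is the way out, z up. A fir strip with a white scale, 10 mm high, lies along the bed's +y side (y = 55 to 89 mm).
- lip (a point): Brass lip across the carriage's outer end, fixed to it: 90 mm wide (y), 30 mm high, top 56 mm above the bench. Origin: foot of its upright back face, mid-width, on the plate's top (26 mm up). Axes as the rig: +x from the back face over the plate, clear and flat for 80 mm, to the sphere's cup; a finger there pulls the lip to -x. Its front slopes 45 degrees, 35 mm long, so it is not for pinching.
- carriage: The grey carriage with its lip, cup and pointer: plate 184 x 90 mm, 12 mm thick, top 26 mm above the bench. It slides only along the rig's x, starts fully home near the turntable and can be drawn 160 mm towards -x to its end stop. About 3 N of sliding friction; it stays where it is left. Its origin lies on the bench at the rig's origin when home; axes as the rig.
- pointer (a point): Tip of the carriage's white pointer, a 4 mm bar that sticks out of the plate's +y side beside the sphere's centre, 26 mm above the bench. It moves with the carriage. Axes as the rig.
- cursor_mark (a point): Middle, along the rail, of the upper edge of the blue cursor facing the pointer. The cursor is a blue block 16 mm along the rail, 22 mm across and 25 mm high over the bench with a small brass stud on top, 60 to 140 mm out from where the pointer starts. It slides with about 4 N of friction; not to be moved. Axes as the rig.
- seat (a point): Where the centre of the red sphere sits: 60 mm above the bench, over the centre of the brass cup on the carriage (12 mm high, 52 mm across), 115 mm behind the lip's back face. It moves with the carriage.
- red_sphere_center (a point): Centre of the loose red-painted iron sphere, 60 mm in diameter, about 0.4 kg, resting in the cup on the carriage; its top is 90 mm above the bench.
- green_sphere_center (a point): Centre of the loose green-painted iron sphere, 60 mm in diameter, resting in a dark wooden chock beside the rail; its top is 72 mm above the bench. Bystander.
- azimuth: Loose azimuth circle: a green glass ring 116 mm across, 10 mm thick, with two brass sight vanes 36 mm high. Lies flat beside the rail; origin at the centre of its underside. Bystander.
- reflector: Loose copper lamp reflector: a bowl 104 mm across and 36 mm high, lying beside the rail mouth up; origin at the centre of its underside. Bystander.
- binnacle_door: Loose olive bronze binnacle door, a panel 130 x 180 x 8 mm with a raised middle and a brass knob 22 mm high, lying flat; origin at the centre of its underside. Bystander.
- red_sphere: The same red sphere; its origin is on its surface (at the bottom as it starts) and turns with it: use its centre.
Things that resemble listed ones, but are neither listed nor needed, are in the scene too. There is more than one size of the red_sphere; the job needs the smallest.

How it is judged:
On the way, in this order (a step that is already met when the one before it is completed fails the run):
1. the carriage is being drawn out from its home by a finger at the lip (x of pointer in the frame of rig below 0.025 m and contact force between the fingers and carriage above 0.5 N and x of the grasp point in the frame of lip between -0.03 and 0.07 m), for 0.05 s.
2. the pointer stands level with the cursor (x of pointer in the frame of cursor_mark between -0.008 and 0.008 m), for 0.2 s.
At the end, for the whole second after the job is handed in: The white pointer stands within 8 mm of the cursor's middle along the rail, the carriage is at rest, the red sphere's centre is within 6 mm of its seat in the cup, the cursor is within 5 mm and every bystander within 20 mm of where it began (all of step 2 and linear speed of carriage below 0.005 m/s and distance between red_sphere_center and seat below 0.006 m and distance of cursor_mark from where it was at the start of the episode below 0.005 m and distance of each of azimuth, reflector, binnacle_door, green_sphere_center from where it was at the start of the episode below 0.02 m); the robot touches nothing.
It fails at once if the red sphere is lifted or knocked out of its cup (more than 12 mm from its seat) (distance between red_sphere_center and seat above 0.012 m).
It fails at once if the robot touches the red sphere (contact force between any of the fingers, the arm and red_sphere above 1 N).
It fails at once if the cursor is moved more than 5 mm (distance of cursor_mark from where it was at the start of the episode above 0.005 m).
It fails at once if a bystander (azimuth circle, reflector, binnacle door or green sphere) is moved or lifted more than 20 mm (distance of any of azimuth, reflector, binnacle_door, green_sphere_center from where it was at the start of the episode above 0.02 m).
It also fails if it takes over 40 s, if anything falls off the work surface, if the arm or the gripper's body presses on something with over 40 N, if the wrist force passes 120 N, or if a joint passes its speed limit or range.

## Working session

There is one attempt and no reset: what is moved stays moved. The work goes in short steps, Python scripts to look and compute and a shell command to move; the robot and the scene stay as the last step left them, time stands still between calls to the robot, and variables do not carry over. Pictures are saved under pics/ and viewed, about 8 in all and at most 12, crops included, and the job is handed in when it is done.

```bash
mkdir -p pics
cat > h.py <<'E'
import numpy as np, cv2
from bench import arm
def cam(n):
    m=arm.camera_model(n); K=np.array(m["mtx"],float); r=np.array(m["rvec"],float); t=np.array(m["tvec"],float).ravel()
    return K,r,t
def ray(n,uv,z):
    K,r,t=cam(n); R=cv2.Rodrigues(r)[0]; C=-R.T@t
    d=R.T@np.linalg.inv(K)@np.array([uv[0],uv[1],1.])
    return C+d*(z-C[2])/d[2]
def proj(n,P):
    K,r,t=cam(n); return cv2.projectPoints(np.array(P,float).reshape(-1,3),r,t,K,None)[0].reshape(-1,2)
def save(n,f):
    im=arm.grab_frame(n); cv2.imwrite('pics/'+f,im[:,:,::-1]); return im
E
python3 - <<'E'
from h import *
for n in("top","side"):
    save(n,n+"0.png"); K,r,t=cam(n); print(n,-cv2.Rodrigues(r)[0].T@t,K[0,0])
    for th,z in(("rig",.01),("lip",.056),("carriage",.026),("pointer",.026),("cursor_mark",.025),("red_sphere",.06),("seat",.03)):
        for d in arm.silhouettes(th,n)[:3]:
            print(th,round(d["p"],2),np.round(d["uv"]),d["region"].sum(),np.round(ray(n,d["uv"],z),3))
s=arm.state();print(s["time"],s["position"],s["ee_rot"])
E
```

```text
top [ 0.50820166 -0.16144052  0.93624058] 407.6312506345631
rig 0.61 [315. 207.] 13115 [ 0.523 -0.151  0.01 ]
lip 0.56 [313. 189.] 2879 [ 0.562 -0.148  0.056]
carriage 0.9 [315. 189.] 2678 [ 0.562 -0.152  0.026]
pointer 0.91 [312. 188.] 2712 [ 0.565 -0.145  0.026]
cursor_mark 0.29 [391. 226.] 567 [ 0.482 -0.322  0.025]
red_sphere 0.94 [318. 225.] 597 [ 0.484 -0.158  0.06 ]
red_sphere 0.92 [444. 218.] 1269 [ 0.501 -0.429  0.06 ]
red_sphere 0.56 [417. 296.] 1174 [ 0.335 -0.373  0.06 ]
seat 0.68 [314. 184.] 2667 [ 0.574 -0.149  0.03 ]
side [0.2625217  0.52746334 0.4740459 ] 400.05170876609725
rig 0.96 [359. 219.] 10220 [ 0.462 -0.166  0.01 ]
lip 0.88 [316. 212.] 2146 [ 0.528 -0.086  0.056]
carriage 0.73 [316. 212.] 2083 [ 0.547 -0.131  0.026]
pointer 0.56 [315. 211.] 2220 [ 0.55  -0.13   0.026]
cursor_mark 0.52 [306. 190.] 88 [ 0.606 -0.207  0.025]
red_sphere 0.81 [380. 154.] 713 [ 0.489 -0.407  0.06 ]
red_sphere 0.8 [442. 181.] 927 [ 0.321 -0.323  0.06 ]
red_sphere 0.78 [348. 197.] 663 [ 0.488 -0.161  0.06 ]
seat 0.63 [312. 213.] 2011 [ 0.551 -0.117  0.03 ]
0.8 [ 0.20570198 -0.53697354  0.23874469] [[ 9.33841654e-01  3.57686686e-01  2.83442250e-05]
 [ 3.57686687e-01 -9.33841652e-01 -5.31169336e-05]
 [ 7.46979798e-06  5.97411570e-05 -9.99999998e-01]]
```

View pics/top0.png

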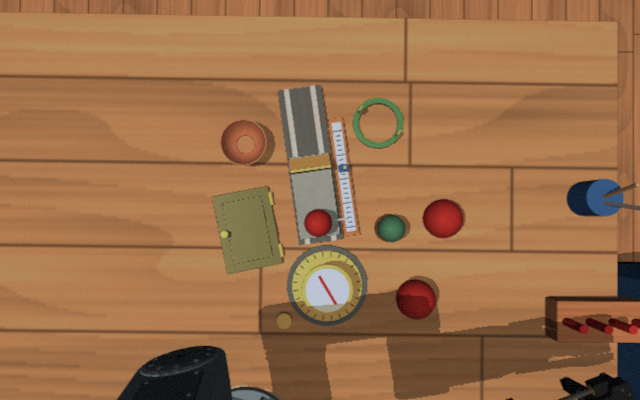

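View pics/side0.png

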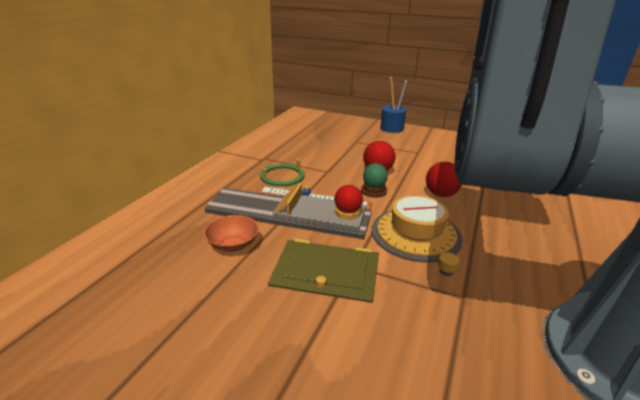

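The top view shows the carriage's cup with the small red sphere at (318,223), the lip at about (310,163), the blue cursor at (344,168) and the turntable at (327,286). The rail's way out is up the image. The side view agrees. I'll zoom in to get edges.

Run:
```python
from h import *
im=cv2.imread('pics/top0.png')
c=im[80:250,270:370]; 
cv2.imwrite('pics/crop0.png',cv2.resize(c[60:170],None,fx=5.4,fy=5.4,interpolation=cv2.INTER_CUBIC))
hsv=cv2.cvtColor(im,cv2.COLOR_BGR2HSV)
m=cv2.inRange(hsv,(100,100,40),(125,255,255)); m[:, :320]=0;m[:,365:]=0;m[:140]=0;m[200:]=0
ys,xs=np.nonzero(m);print("blue",xs.min(),xs.max(),ys.min(),ys.max(),xs.mean(),ys.mean(),len(xs))
# bed far corners, turntable
for uv,z in(((279.5,91),.012),((322,86),.012),((327.5,286),.005)): print(uv,ray("top",uv,z).round(4))
```

```text
blue 339 348 164 171 342.72093023255815 167.8372093023256 43
(279.5, 91) [ 0.7865 -0.0676  0.012 ]
(322, 86) [ 0.7992 -0.1643  0.012 ]
(327.5, 286) [ 0.3437 -0.1819  0.005 ]
```

View pics/crop0.png

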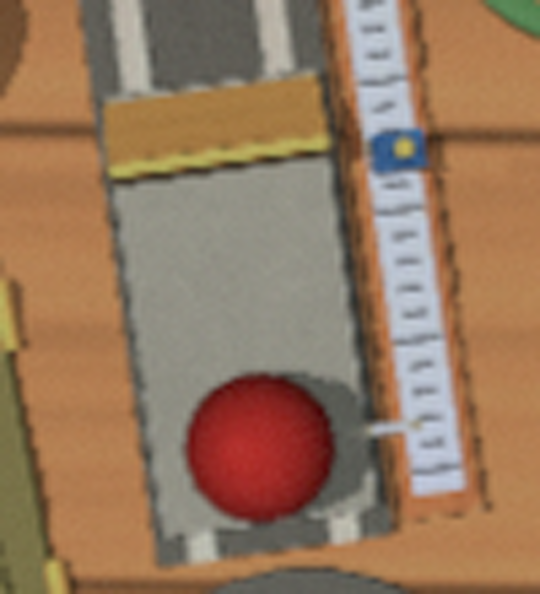

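The crop shows the lip's back top edge from (110,180) to (328,150), the sphere at (259,447), the pointer tip at (420,426), and the cursor centred near (400,151), all in crop pixels.

```bash
cat > m.py <<'E'
from h import *
f=lambda x,y,z:ray("top",(270+(x+.5)/5.4-.5,140+(y+.5)/5.4-.5),z)
E
python3 - <<'E'
from m import *
L1,L2=f(110,180,.056),f(328,150,.056); lip=(L1+L2)/2
S=f(259,447,.06); P=f(420,426,.026); C=f(400,151,.025); P0=f(368,432,.026)
a=[ray("top",(279.5,91),.012),ray("top",(322,86),.012)]; T=ray("top",(327.5,286),.005)
e=sum(a)/2; ax=(T-e)[:2]
print("widths lip",np.linalg.norm(L2-L1),"bed",np.linalg.norm(a[1]-a[0]))
print("yaw: turntable",np.degrees(np.arctan2(*ax[::-1])),"lip y",np.degrees(np.arctan2(*(L1-L2)[[1,0]]))," bed y",np.degrees(np.arctan2(*(a[0]-a[1])[[1,0]])))
l,r=f(118,182,.026),f(160,535,.026);print("plate edge",np.degrees(np.arctan2(*(r-l)[[1,0]])))
l,r=f(333,160,.026),f(372,440,.026);print("plate edge",np.degrees(np.arctan2(*(r-l)[[1,0]])))
d=-ax/np.linalg.norm(ax); n=np.array([-d[1],d[0]])
print("out dir",d)
for k,v in dict(lip=lip,S=S,P=P,C=C,P0=P0,T=T,end=e).items(): print(k,v.round(4),"out from T",(v-T)[:2]@d,"lat",(v-T)[:2]@n)
E
```

```text
widths lip 0.08813103004383434 bed 0.09751689179155464
yaw: turntable -171.64282128201492 lip y 98.52784017562732  bed y 97.49836654042846
plate edge -172.51276848393084
plate edge -171.46789542169276
out dir [0.98938124 0.14534363]
lip [ 0.602  -0.1406  0.056 ] out from T 0.2616137541312104 lat 0.003366958510378124
S [ 0.4894 -0.1579  0.06  ] out from T 0.14767331239027284 lat 0.002622602939149627
P [ 0.4981 -0.2242  0.026 ] out from T 0.14662220873323373 lat -0.06426909909601047
C [ 0.612  -0.2148  0.025 ] out from T 0.2607223949296786 lat -0.0715574099928022
P0 [ 0.4954 -0.2027  0.026 ] out from T 0.14705570505239032 lat -0.042619999960576256
T [ 0.3437 -0.1819  0.005 ] out from T 0.0 lat 0.0
end [ 0.7929 -0.1159  0.012 ] out from T 0.4540045804681824 lat -6.0846802785946506e-18
```

```bash
cat > to.py <<'E'
import sys
from h import *
# usage: to.py back z  -> shift in tool axes to reach lip0 - back*d at height z
d=np.array([.9893814,.1453436]); lip=np.array([.602,-.1406])
s=arm.state(); p=np.array(s["position"]); R=np.array(s["ee_rot"])
b,z=float(sys.argv[1]),float(sys.argv[2])
t=np.r_[lip-b*d,z]; print("t",s["time"],"pos",p.round(4),"shift mm",(1000*R.T@(t-p)).round(1),"turn",round(8.357*-1+np.degrees(np.arctan2(R[1,0],R[0,0])),2),"F",np.round(s["force"],2),"gap",s["finger_gap"])
E
python3 -m inch '[{"tx":0.05,"ty":-0.024,"turn":2.5,"fingers":1},{"tx":0.1,"ty":-0.049,"turn":5,"fingers":1},{"tx":0.15,"ty":-0.073,"turn":7.5,"fingers":1},{"tx":0.2,"ty":-0.097,"turn":10,"fingers":1},{"tx":0.25,"ty":-0.122,"turn":12.6,"fingers":1}]' 10; python3 to.py 0.030 0.24
```

```text
t 0.8 pos [ 0.2057 -0.537   0.2387] shift mm [ 482.6 -234.9   -1.3] turn 12.6 F [-0.04 -0.82 -0.62] gap 1.0019999229485215validation failed for argument at $[0]...
```

```bash
python3 -m inch '[{"tx":0.05,"ty":-0.024,"tz":0,"turn":2.5,"fingers":1},{"tx":0.1,"ty":-0.049,"tz":0,"turn":5,"fingers":1},{"tx":0.15,"ty":-0.073,"tz":0,"turn":7.5,"fingers":1},{"tx":0.2,"ty":-0.097,"tz":0,"turn":10,"fingers":1},{"tx":0.25,"ty":-0.122,"tz":0,"turn":12.6,"fingers":1}]' 10; echo; python3 to.py 0.030 0.24
```

```text
time: 1.42
position: [0.3966, -0.3323, 0.239]
ee_rot: [[0.99, 0.144, 0.0], [0.144, -0.99, -0.001], [0.0, 0.001, -1.0]]
force: [-0.3, 0.5, 0.3]
finger_gap: 0.456

t 1.425 pos [ 0.3966 -0.3323  0.239 ] shift mm [ 200.8 -160.1   -1.1] turn -0.1 F [-0.27  0.55  0.33] gap 0.4561995534157505
```

```bash
python3 -m inch '[{"tx":0.05,"ty":-0.04,"tz":0,"turn":0,"fingers":1},{"tx":0.1,"ty":-0.08,"tz":0,"turn":0,"fingers":1},{"tx":0.15,"ty":-0.12,"tz":0,"turn":0,"fingers":1},{"tx":0.2,"ty":-0.16,"tz":0,"turn":0,"fingers":1},{"tx":0.2,"ty":-0.16,"tz":0,"turn":0,"fingers":1}]' ; echo; python3 to.py 0.030 0.12
```

```text
time: 2.05
position: [0.5733, -0.142, 0.2389]
ee_rot: [[0.989, 0.149, 0.001], [0.149, -0.989, -0.0], [0.001, 0.0, -1.0]]
force: [-0.7, -0.4, -0.4]
finger_gap: 0.011

t 2.05 pos [ 0.5733 -0.142   0.2389] shift mm [ -1.5   2.7 118.9] turn 0.18 F [-0.69 -0.36 -0.41] gap 0.01087185820291723
```

Descend to 0.12, then look before going between lip and sphere.

```bash
python3 -m inch '[{"tx":-0.001,"ty":0.002,"tz":0.03,"turn":0,"fingers":1},{"tx":-0.0015,"ty":0.0027,"tz":0.06,"turn":0,"fingers":1},{"tx":-0.0015,"ty":0.0027,"tz":0.09,"turn":0,"fingers":1},{"tx":-0.0015,"ty":0.0027,"tz":0.118,"turn":0,"fingers":1},{"tx":-0.0015,"ty":0.0027,"tz":0.118,"turn":0,"fingers":1}]' ; echo; python3 to.py 0.030 0.036
python3 - <<'E'
from h import *
im=save("side","s1.png")
cv2.imwrite('pics/s1c.png',cv2.resize(im[110:260,190:480,::-1],None,fx=2.7,fy=2.7,interpolation=cv2.INTER_CUBIC))
E
```

```text
time: 2.68
position: [0.57, -0.1451, 0.1185]
ee_rot: [[0.989, 0.147, -0.004], [0.147, -0.989, 0.002], [-0.004, -0.003, -1.0]]
force: [-1.3, 0.2, -1.3]
finger_gap: 0.008

t 2.675 pos [ 0.57   -0.1451  0.1185] shift mm [ 2.6  0.4 82.5] turn 0.13 F [-1.27  0.24 -1.29] gap 0.008213745924307589
```

View pics/s1c.png

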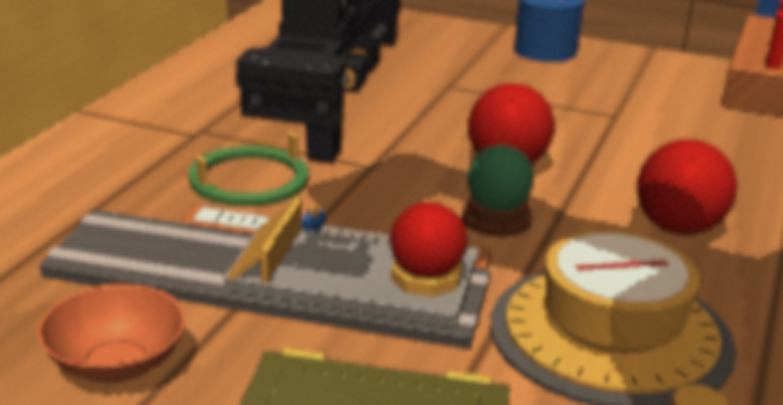

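The side crop shows the closed fingertip at (322,155), straight above the plate between the lip at (270,235) and the sphere at (428,240). Descending.

```bash
python3 -m inch '[{"tx":0.002,"ty":0,"tz":0.02,"turn":0,"fingers":1},{"tx":0.003,"ty":0,"tz":0.04,"turn":0,"fingers":1},{"tx":0.003,"ty":0,"tz":0.06,"turn":0,"fingers":1},{"tx":0.003,"ty":0,"tz":0.082,"turn":0,"fingers":1},{"tx":0.003,"ty":0,"tz":0.082,"turn":0,"fingers":1}]' ; echo; python3 to.py 0.009 0.036
```

```text
time: 3.35
position: [0.5723, -0.144, 0.0355]
ee_rot: [[0.989, 0.148, -0.006], [0.148, -0.989, 0.003], [-0.005, -0.004, -1.0]]
force: [-0.3, 0.7, -0.8]
finger_gap: 0.006

t 3.35 pos [ 0.5723 -0.144   0.0355] shift mm [20.9  1.  -0.6] turn 0.14 F [-0.31  0.68 -0.79] gap 0.005984279115896184
```

```bash
python3 -m inch '[{"tx":0.008,"ty":0,"tz":0,"turn":0,"fingers":1},{"tx":0.015,"ty":0,"tz":0,"turn":0,"fingers":1},{"tx":0.02,"ty":0,"tz":0,"turn":0,"fingers":1},{"tx":0.025,"ty":0,"tz":0,"turn":0,"fingers":1},{"tx":0.03,"ty":0,"tz":0,"turn":0,"fingers":1}]' ; echo; python3 to.py -0.074 0.036
```

```text
time: 3.98
position: [0.6022, -0.1397, 0.0357]
ee_rot: [[0.989, 0.148, -0.006], [0.148, -0.989, 0.003], [-0.005, -0.003, -1.0]]
force: [-3.0, -0.5, 2.7]
finger_gap: 0.009

t 3.975 pos [ 0.6022 -0.1397  0.0357] shift mm [73.7  1.  -0.7] turn 0.14 F [-2.95 -0.51  2.7 ] gap 0.008853110405737653
```

```bash
python3 -m inch '[{"tx":0.006,"ty":0.0003,"tz":0,"turn":0,"fingers":1},{"tx":0.012,"ty":0.0006,"tz":0,"turn":0,"fingers":1},{"tx":0.018,"ty":0.0009,"tz":0,"turn":0,"fingers":1},{"tx":0.024,"ty":0.0012,"tz":0,"turn":0,"fingers":1},{"tx":0.03,"ty":0.0015,"tz":0,"turn":0,"fingers":1}]' ; echo; python3 to.py -0.074 0.036
```

```text
time: 4.6
position: [0.6321, -0.1364, 0.0351]
ee_rot: [[0.989, 0.148, -0.007], [0.148, -0.989, 0.003], [-0.006, -0.004, -1.0]]
force: [-4.0, 2.6, -0.6]
finger_gap: 0.003

t 4.6 pos [ 0.6321 -0.1364  0.0351] shift mm [43.6 -0.1 -1.2] turn 0.15 F [-3.99  2.55 -0.64] gap 0.00311072705664659
```

Pulling well. Take another 30 mm, then measure.

```bash
python3 -m inch '[{"tx":0.006,"ty":0,"tz":0,"turn":0,"fingers":1},{"tx":0.012,"ty":0,"tz":0,"turn":0,"fingers":1},{"tx":0.018,"ty":0,"tz":0,"turn":0,"fingers":1},{"tx":0.024,"ty":0,"tz":0,"turn":0,"fingers":1},{"tx":0.028,"ty":0,"tz":0,"turn":0,"fingers":1}]' ; echo; python3 to.py -0.074 0.036
python3 - <<'E'
from h import *
im=save("top","t2.png")
cv2.imwrite('pics/t2c.png',cv2.resize(im[110:220,270:370,::-1],None,fx=5.4,fy=5.4,interpolation=cv2.INTER_CUBIC))
im=save("side","s2.png")
cv2.imwrite('pics/s2c.png',cv2.resize(im[150:250,200:400,::-1],None,fx=4,fy=4,interpolation=cv2.INTER_CUBIC))
E
```

```text
time: 5.22
position: [0.6603, -0.1322, 0.035]
ee_rot: [[0.989, 0.148, -0.006], [0.148, -0.989, 0.003], [-0.006, -0.004, -1.0]]
force: [-3.1, 1.5, 1.4]
finger_gap: 0.004

t 5.225 pos [ 0.6603 -0.1322  0.035 ] shift mm [15.1 -0.2 -1.1] turn 0.15 F [-3.08  1.53  1.43] gap 0.00418476707791863
```

View pics/t2c.png

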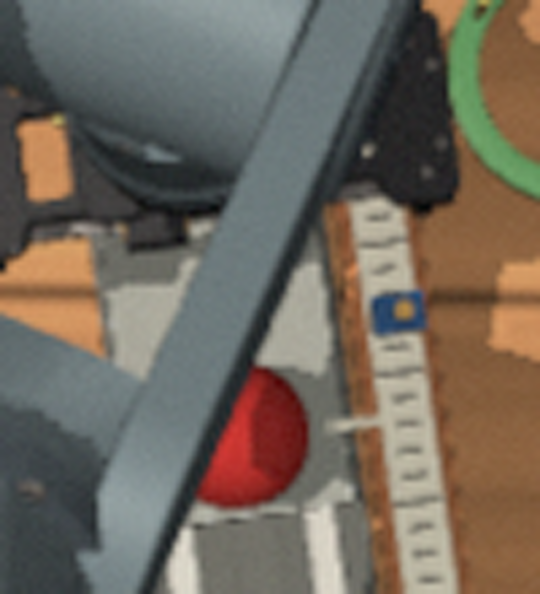

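View pics/s2c.png

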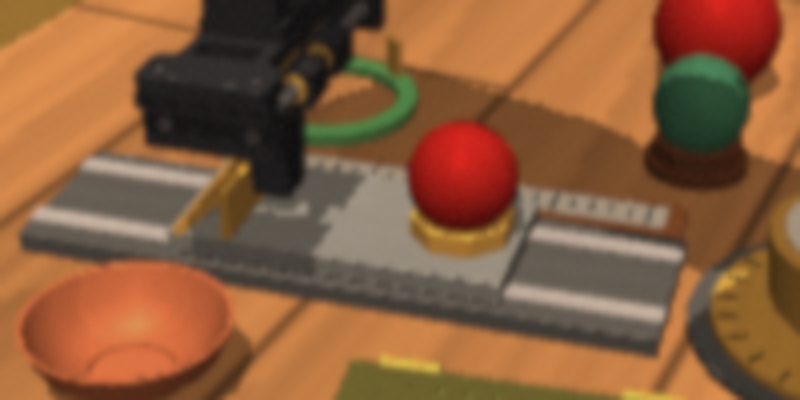

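The top view shows the pointer at (330,428)–(380,421), the cursor's top spanning (372–425, 292–332), and the sphere still in its cup. The side view confirms the finger is behind the lip.

Run:
```python
from m import *
g=lambda x,y,z:f(x,y-0+30*-5.4,z)[:2]   # offset row 110
d=np.array([.98938,.14534])
P,Q=g(380,421,.026),g(330,428,.026)
for C in(g(400,311,.025),g(373,316,.025)): print("remaining mm",[1000*(C-p)@d for p in(P,Q)])
im=cv2.imread('pics/t2.png');hsv=cv2.cvtColor(im,cv2.COLOR_BGR2HSV)
for n in("top0","t2"):
    hsv=cv2.cvtColor(cv2.imread(f'pics/{n}.png'),cv2.COLOR_BGR2HSV)
    m=cv2.inRange(hsv,(98,80,30),(130,255,255))[150:185,334:353]; ys,xs=np.nonzero(m); C=(xs.min()+xs.max())/2+334,(ys.min()+ys.max())/2+150
    print(n,C,len(xs),ray("top",C,.025), 1000*(ray("top",C,.025)[:2]-P)@d)
```

```text
remaining mm [np.float64(44.21294134734802), np.float64(44.314615908715965)]
remaining mm [np.float64(43.6506294658699), np.float64(43.75230402723785)]
top0 (np.float64(343.5), np.float64(167.5)) 50 [ 0.61215886 -0.21444814  0.025     ] 43.562637037238325
t2 (np.float64(343.5), np.float64(167.5)) 41 [ 0.61215886 -0.21444814  0.025     ] 43.562637037238325
```

```bash
python3 -m inch '[{"tx":0.005,"ty":0,"tz":0,"turn":0,"fingers":1},{"tx":0.011,"ty":0,"tz":0,"turn":0,"fingers":1},{"tx":0.016,"ty":0,"tz":0,"turn":0,"fingers":1},{"tx":0.021,"ty":0,"tz":0,"turn":0,"fingers":1},{"tx":0.025,"ty":0,"tz":0,"turn":0,"fingers":1}]' ; echo; python3 to.py -0.105 0.036
```

```text
time: 5.95
position: [0.6859, -0.1287, 0.035]
ee_rot: [[0.989, 0.148, -0.005], [0.148, -0.989, 0.002], [-0.005, -0.003, -1.0]]
force: [-4.5, 0.9, 1.5]
finger_gap: 0.004

t 5.95 pos [ 0.6859 -0.1287  0.035 ] shift mm [20.2 -0.3 -1.1] turn 0.15 F [-4.5   0.92  1.48] gap 0.004278829660529561
```

```bash
python3 -m inch '[{"tx":0.005,"ty":0,"tz":0,"turn":0,"fingers":1},{"tx":0.01,"ty":0,"tz":0,"turn":0,"fingers":1},{"tx":0.014,"ty":0,"tz":0,"turn":0,"fingers":1},{"tx":0.017,"ty":0,"tz":0,"turn":0,"fingers":1},{"tx":0.018,"ty":0,"tz":0,"turn":0,"fingers":1}]' ; echo; python3 to.py -0.105 0.036
python3 - <<'E'
from h import *
im=save("top","t3.png")
cv2.imwrite('pics/t3c.png',cv2.resize(im[110:220,270:370,::-1],None,fx=5.4,fy=5.4,interpolation=cv2.INTER_CUBIC))
E
```

```text
time: 6.58
position: [0.7039, -0.126, 0.0349]
ee_rot: [[0.989, 0.148, -0.005], [0.148, -0.989, 0.002], [-0.004, -0.003, -1.0]]
force: [-3.0, 2.0, 2.7]
finger_gap: 0.002

t 6.575 pos [ 0.7039 -0.126   0.0349] shift mm [ 2.1 -0.3 -1.1] turn 0.16 F [-3.03  1.95  2.71] gap 0.0021444626976352445
```

View pics/t3c.png

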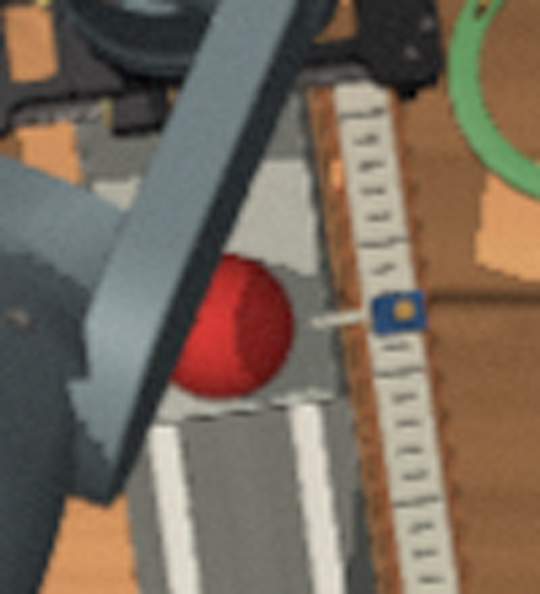

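The pointer runs from (314,323) to (365,316) and extends to the cursor's face middle at about (373,315), so it is level within about 1 mm. Backing off the lip and lifting.

```bash
python3 -m inch '[{"tx":0,"ty":0,"tz":0,"turn":0,"fingers":1},{"tx":0,"ty":0,"tz":0,"turn":0,"fingers":1},{"tx":-0.005,"ty":0,"tz":0,"turn":0,"fingers":1},{"tx":-0.012,"ty":0,"tz":0,"turn":0,"fingers":1},{"tx":-0.015,"ty":0,"tz":0,"turn":0,"fingers":1}]' ; echo; python3 -m inch '[{"tx":0,"ty":0,"tz":-0.02,"turn":0,"fingers":1},{"tx":0,"ty":0,"tz":-0.05,"turn":0,"fingers":1},{"tx":0,"ty":0,"tz":-0.09,"turn":0,"fingers":1},{"tx":0,"ty":0,"tz":-0.13,"turn":0,"fingers":1},{"tx":0,"ty":0,"tz":-0.15,"turn":0,"fingers":1}]'
python3 - <<'E'
from h import *
im=save("top","t4.png")
im2=save("side","s4.png")
a=cv2.resize(im[110:220,270:370,::-1],(400,440),interpolation=cv2.INTER_CUBIC)
b=cv2.resize(im2[130:240,200:300+10-10,::-1],(400,440),interpolation=cv2.INTER_CUBIC)
b=cv2.resize(im2[140:250,210:320+60,::-1][:, :170],(400,259),interpolation=cv2.INTER_CUBIC)
b=cv2.copyMakeBorder(b,0,181,0,0,cv2.BORDER_CONSTANT)
cv2.imwrite('pics/f4.png',np.hstack([a,b]))
E
```

```text
time: 7.25
position: [0.6887, -0.1285, 0.035]
ee_rot: [[0.989, 0.148, -0.005], [0.148, -0.989, 0.002], [-0.004, -0.003, -1.0]]
force: [0.4, 0.1, -0.2]
finger_gap: 0.003

time: 7.88
position: [0.691, -0.1293, 0.1897]
ee_rot: [[0.989, 0.148, 0.001], [0.148, -0.989, 0.0], [0.001, -0.0, -1.0]]
force: [0.6, -1.0, -0.4]
finger_gap: 0.007
```

View pics/f4.png

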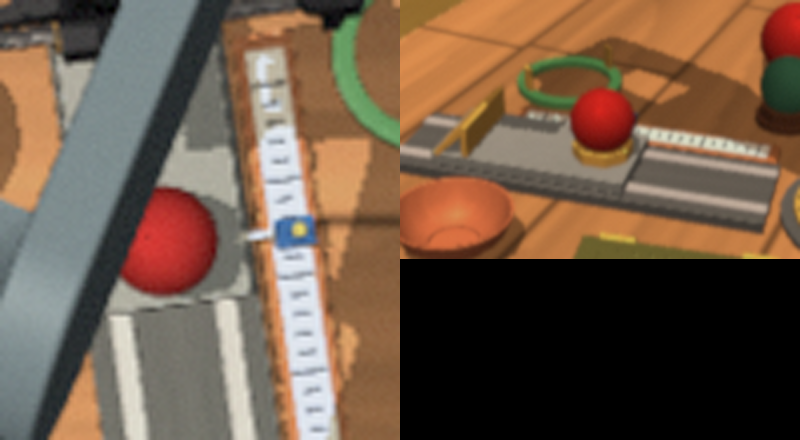

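After release, the pointer at (270,235) still lines up with the cursor's face middle at about (277,233). The sphere is seated in its cup and the tool is clear.

```bash
python3 -c "
from bench import arm
print(arm.finish_job())"
```

```text
the job is handed in; nothing more can be done
None
```

I hooked the closed fingers behind the brass lip and drew the carriage out about 114 mm. That left the pointer level with the middle of the blue cursor, and I then backed off, lifted clear and handed the job in at about 8 s on the robot's clock. The hand-in gives no verdict, so success is not confirmed by the system.

- **Pointer and cursor:** the last top picture shows the pointer level with the cursor's middle to about 1 mm. The calibration adds about 2 mm of uncertainty.
- **Cursor position:** its pixel position was unchanged when I measured it during the draw. After that I checked it only by eye.
- **Sphere:** it looked seated in its cup in the side view. I judged this by eye and did not measure the distance to its seat.
- **Forces:** the pull read about 3–5 N, near the expected 3 N of friction. The wrist force fell to about 1 N or less after release.
- **Bystanders:** none looked disturbed in the parts of the last pictures I viewed. The door and the green sphere were only partly in view, and I did not measure any of their positions.

One command was refused at the start because the rows lacked a `tz` value; nothing moved. No checks disagreed.

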